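Pack the last meal and latch the insulated carrier

TASK

Pack the last meal and close up the carrier: carry the green-lidded tub upright and set it down gently in the carrier's empty bay, and swing the lid down onto its seal. Then hook the latch's wire loop over the keeper on the lid and press the red lever right down against the carrier's front, so that the lid is pulled tight. Leave the other tubs and the kitchen things where they are.

Things in the scene. Friction and masses are not known exactly. Their poses are not given: they have to be found in the camera images.
- meal: The meal to pack: sealed tub with brown food and the only GREEN lid. 110 mm long (its x), 60 mm wide (y), 70 mm high, 0.18 to 0.35 kg; its lid, the top 10 mm, is the widest part (below it 104 x 54 mm). Grip it across the 60 mm. Origin: centre of its underside. Stands on the table at one of three places, among tubs of the same shape.
- tub_a: Bystander: same tub with a clear lid; origin centre of its underside.
- tub_b: Bystander: same tub with a clear lid; origin centre of its underside.
- tub_in: Bystander: same tub with a clear lid, already packed in the carrier's other bay; origin centre of its underside.
- sauce_pot: Bystander: white pot, 56 mm across, 40 mm high; origin centre of its underside.
- shaker: Bystander: glass shaker jar, 42 mm across, 90 mm high; origin centre of its underside.
- spoon: Bystander: spoon about 200 mm long, lying on the table behind the carrier's far end.
- spray: Bystander: bottle 64 mm across, 190 mm high; origin centre of its underside.
- carrier: Dark grey insulated meal carrier, fixed. Origin: centre of its underside, z up. Its FRONT with the latch faces its own -x (roughly world -y, the robot's right); the lid is hinged at its back (+x). Outside 200 (x) by 310 (y), rim 135 high, with the shut lid 175 high, walls 20, inner floor 40 mm high. A black springy seal stands 8 mm above the rim.
- empty_bay (a point): Centre of the floor of the empty bay (carrier frame 0, 69, 40 mm), axes as the carrier's. The bay is 160 (x) by 132 mm (y); a 6 mm divider at carrier y = 0, its top 115 mm high, parts it from the bay at -y that holds a tub. The tub goes in with its 110 mm side along the carrier's x: 36 mm then stay free beside each long side.
- lid (a joint): Lid angle, rad: 0 flat on the rim, 1.85 its stop, leaning back past upright; 1.35 to 1.75 at the start. Slab 200 deep, 310 wide, 40 mm thick, 0.6 kg, damped hinge: it stays up above about 1.3 and, pushed lower, sinks shut by itself in 2 s. Alone it rests on the seal at about 0.042 (8 mm proud in front); the latch must pull it on down (5 to 12 N).
- lid_hinge (a point): Middle of the lid's hinge line, fixed on the carrier (carrier frame 100, 0, 135 mm); the axis is the carrier's y. At lid angle q the lid's underside runs from it 200 mm along (-cos q, 0, +sin q) of the carrier frame; its outer (top) face lies 40 mm off, on the side (sin q, 0, cos q).
- lid_edge (a point): Middle of the lid's free edge on its outer (top) face: 200 mm from the hinge, 40 mm off the underside. Moves with the lid.
- keeper (a point): Where the bar belongs in the steel keeper on the lid's front edge (moves with it, axes as the carrier's when shut): 9 mm out from the edge, 14 mm above the lid's underside. The keeper, 34 mm wide, is an upward hook: 3 mm back plate, ledge, 12 mm wide pocket for the 6 mm bar, outer lip 6 mm high whose outside is 19 mm from the edge.
- lever_pivot (a point): Pivot of the red latch lever, fixed on the carrier (carrier frame -118, 0, 88 mm: 18 mm out from the front wall); its axis is the carrier's y.
- lever (a joint): Red latch lever, rad: 0 home, hanging straight down against the carrier's front, just past dead centre so that it holds; grows as it swings out and up; pi/2 sticks straight out, 2.2 its stop; 1.75 to 2.15 at the start. 36 mm wide, 5 mm thick, 67 mm long from its pivot. Stays where it is left; takes up to about 10 N near its tip.
- lever_tip (a point): End of the red lever, 67 mm from its pivot. Moves with it.
- loop (a joint): Wire loop on the lever, rad: 0 when latched, 2.75 its stop, where it starts; it leans outward from upright by (loop - lever). Pivot 32 mm from the lever's pivot towards its tip, cross bar 94 mm from there; 57 mm wide, 6 mm wire, swings freely. Tipped in past upright by 15 degrees it falls on the lid's edge above the keeper.
- loop_bar (a point): Middle of the loop's cross bar, which hooks into the keeper. Lift it round its pivot (a level push outside it may drive the lever down instead); with the loop leaning on the shut lid's front edge, pressing the lever slides the bar down that edge into the keeper. Moves with the loop.

How it is judged:
On the way, in this order (a step that is already met when the one before it is completed fails the run):
1. the green-lidded tub stands flat in the empty bay, let go (x of meal in the frame of carrier between -0.03 and 0.03 m and y of meal in the frame of carrier between 0.031 and 0.107 m and z of meal in the frame of carrier below 0.047 m and angle between meal's own z axis and vertical below 0.12 rad and contact force between the fingers and meal below 0.1 N), for 0.2 s.
2. the lid is down on its seal (value of joint lid below 0.06 rad), for 0.2 s.
3. the loop's cross bar is hooked in the keeper (x of loop_bar in the frame of keeper between -0.006 and 0.006 m and z of loop_bar in the frame of keeper between -0.005 and 0.005 m and value of joint lid below 0.06 rad), for 0.1 s.
At the end, for the whole second after the job is handed in: Green-lidded tub flat on the floor of the empty bay (within 30 mm along x, 38 mm along y, 7 mm in height, 0.12 rad); cross bar lying in the keeper (6 mm along x, 5 mm in height); lever home (under 0.1 rad) and at rest; lid pulled tight (under 0.018 rad, 3.6 mm at the front) (x of meal in the frame of carrier between -0.03 and 0.03 m and y of meal in the frame of carrier between 0.031 and 0.107 m and z of meal in the frame of carrier below 0.047 m and angle between meal's own z axis and vertical below 0.12 rad and x of loop_bar in the frame of keeper between -0.006 and 0.006 m and z of loop_bar in the frame of keeper between -0.005 and 0.005 m and value of joint lever below 0.1 rad and value of joint lid below 0.018 rad and velocity of joint lever below 0.1 rad/s and linear speed of meal below 0.02 m/s); the robot touches nothing.
It fails at once if another tub is moved by more than 3 cm or knocked over (distance of any of tub_a, tub_b, tub_in from where it was at the start of the episode above 0.03 m or angle between any of tub_a, tub_b, tub_in's own z axis and vertical above 0.6 rad).
It fails at once if the sauce pot, shaker, spoon or spray bottle is moved by more than 3 cm or knocked over (distance of any of sauce_pot, shaker, spoon, spray from where it was at the start of the episode above 0.03 m or angle between any of sauce_pot, shaker, spray's own z axis and vertical above 0.6 rad).
It fails at once if the meal is dropped (it falls free, faster than 0.6 m/s) (linear speed of meal above 0.6 m/s and contact force between the fingers and meal below 0.1 N).
It fails at once if the meal is tipped by more than about 45 degrees (angle between meal's own z axis and vertical above 0.8 rad).
It also fails if it takes over 72 s, if anything falls off the work surface, if the arm or the gripper's body presses on something with over 40 N, if the wrist force passes 120 N, or if a joint passes its speed limit or range.

ROBOT

A 6-joint arm with a two-finger parallel gripper is mounted at the origin on the work surface. World frame = base frame: x ahead of the robot, y to its left, z up, the work surface at z = 0. Lengths are in m, angles in rad, forces in N, time in s.
With the tool pointing down it reaches from about 0.3 to 0.875 m from the base axis. Payload 6.4 kg.
Tool frame: the origin (TCP) lies on the centre line of the jaws, within the pads' length; the fingertips stand 25 mm ahead of it and the grasp point (between the pads) lies 6 mm ahead of it; z points along the fingers, y is the line along which they close (so a half turn about z gives the same grasp; the last joint's range is limited). The gripper opens to 85 mm and grips with 20 to 120 N. Pads are 22 mm wide; open, the fingers measure 114 mm over their backs; the gripper's body (76 mm by 85 mm) begins 54 mm behind the grasp point. The pads swing forward as they close: fully open they stand 13 mm farther back than shut.
Start: joints at [0.965, 0.181, 1.607, -0, 1.354, -0.206], TCP at [0.224, 0.53, 0.256] pointing down, gripper open.
Joint ranges: [-2.99, 2.99], [-0.89, 2.07], [0.3, 2.58], [-1.14, 4.28], [0, 2.63], [-3.12, 3.12]. Speed limits (rad/s): [2.57, 2.57, 3.01, 3.14, 3.14, 3.14].

INTERFACE

Orientations are given as a unit quaternion [w, x, y, z].
In Python, from bench import get_obs, camera, hand_in, spot_in gives the robot as it stands.
- The arm moves only by the shell command python3 -m jog 'ROWS'. ROWS is JSON, one flat list of numbers, 7 for each row, row after row: the shift along the tool's x, y, z in m, then the turn, a rotation vector about the tool's x, y, z in rad, then the closure, from 0 (fully open) to 1 (shut). A call has 1 to 20 rows; each row is the pose to reach, as a shift and turn from the pose commanded when the call began, along the tool's axes at that moment; what a row does not reach only later rows make up. A row lasts 1/8 s, in which the tool goes at most 62.5 mm and 10.7 degrees, less where a joint would pass 70% of its speed; a pose out of reach is approached as far as the arm can. A call with a gripper value outside its range is refused whole. The fingers move at their own pace and stop on an object; the grip force is fixed at half the most. Time passes only in rows, so rows that repeat a pose let the fingers close. It gives the time, the measured TCP pose, the force, the opening and the grip force at its end, in the units of the state.
- get_obs(): the state, without advancing time (a new reading comes with each control period).
- camera(name): name is "side" or "top" or "wrist"; returns a dict with "frame" (384x512x3 uint8, red, green, blue), "mtx" (3x3 intrinsics, pixels), "extrinsics" (4x4, takes a point from camera to world coordinates). Camera axes: x right, y up, looking along -z (the intrinsics and any distortion apply to the point x, -y, -z); pixel columns grow to the right and rows downward; lengths in m; the calibration is good to about 2 mm. The wrist camera is an equidistant fisheye: a pixel r from the principal point sees the ray r / f radians off the axis. A picture is of the moment at which its call begins. There is no depth.
- hand_in(): hands the job in; it is judged then, once.
Trained networks look in a picture, given as the dict that the camera call returned (one of the last four; its "shot" number tells which), for a name from the list of things; names that differ only in an ending like _2 or _b are one class to them, and where a whole thing is asked for, a point or a joint stands for the part that bears it (a point fixed in the world has none). Each returns a list of dicts, best first, with "confidence" (0 to 1); they miss things now and then, are a little off and sometimes report something else, mostly with a low value. They report only what shows in the picture. A call takes as long as a camera call.
- spot_in(picture, name): "xyz" ([x, y, z] in m, in world coordinates, good to about 4 mm: the middle of the surface that is visible of it).
The state is a dict: "time_s": time; "q": joint angles; "dq": joint speeds; "joint_efforts": joint torques, N m; "eef_pos": TCP position; "eef_rot": TCP orientation; "wrist_force": force on the tool from outside, world axes, zero at the start; "torque": the same for the moment, N m; "opening": opening from 0.0 (shut) to 1.0 (fully open); "grasp_force": force on a finger pad.
Only numpy, scipy, OpenCV 4.12 (cv2) and the standard library are available. Lean on these libraries where they do the work, as an engineer would, in place of code of your own. Each camera call takes 0.05 s, during which the arm holds its last target. There are 200 camera calls.

## Working session

There is one attempt and no reset: what is moved stays moved. The work goes in short steps, Python scripts to look and compute and a shell command to move; the robot and the scene stay as the last step left them, time stands still between calls to the robot, and variables do not carry over. Pictures are saved under pics/ and viewed, at most 13 in all, crops included, and the job is handed in when it is done.

```bash
ls; mkdir -p pics; cat > look.py <<'E'
from bench import *
import numpy as np, cv2
def save(c,n): cv2.imwrite(f'pics/{n}.png',cv2.cvtColor(c['frame'],cv2.COLOR_RGB2BGR))
def px(c,p):
    E=np.array(c['extrinsics']);K=np.array(c['mtx'])
    q=E[:3,:3].T@(np.array(p)-E[:3,3]); q=K@[q[0],-q[1],-q[2]]; return q[:2]/q[2]
def ray(c,u,v):
    E=np.array(c['extrinsics']);K=np.array(c['mtx'])
    d=np.linalg.inv(K)@[u,v,1]; return E[:3,3],E[:3,:3]@[d[0],-d[1],-d[2]]
E
cat > a.py <<'E'
from look import *
o=get_obs();print({k:np.round(v,3).tolist() for k,v in o.items()})
for cn in ['top','side']:
    c=camera(cn);save(c,cn);print(cn,np.round(c['extrinsics'],3).tolist(),np.round(c['mtx'],1).tolist())
    for n in ['meal','tub_a','carrier','lid','lid_edge','keeper','lever','lever_tip','loop','loop_bar','lever_pivot','lid_hinge','empty_bay','sauce_pot','shaker','spray']:
        r=spot_in(c,n)
        print(n,[(np.round(x['xyz'],3).tolist(),round(x['confidence'],2)) for x in r[:3]])
A=cv2.imread('pics/top.png');B=cv2.imread('pics/side.png')
E
python3 a.py
```

```text
pics
{'time_s': 0.0, 'q': [0.965, 0.182, 1.608, 0.0, 1.354, -0.206], 'dq': [0.001, 0.0, -0.001, -0.001, -0.001, -0.001], 'joint_efforts': [0.001, -44.487, -35.134, -0.0, 0.009, 0.0], 'eef_pos': [0.224, 0.529, 0.255], 'eef_rot': [-0.0, 0.199, 0.98, -0.001], 'wrist_force': [0.419, 0.279, 0.14], 'torque': [-0.004, 0.045, 0.007], 'grasp_force': 0.0, 'opening': 0.996}
top [[-0.013, 0.992, -0.124, 0.42], [-1.0, -0.015, -0.017, 0.014], [-0.019, 0.124, 0.992, 1.175], [0.0, 0.0, 0.0, 1.0]] [[417.3, 0.0, 253.2], [0.0, 417.3, 195.0], [0.0, 0.0, 1.0]]
meal [([0.503, 0.368, 0.07], 0.97), ([0.352, -0.252, 0.014], 0.38)]
tub_a [([0.44, -0.365, 0.072], 0.94), ([0.596, -0.36, 0.072], 0.89)]
carrier [([0.573, 0.097, 0.134], 0.85)]
lid [([0.551, 0.157, 0.332], 0.65), ([0.442, -0.362, 0.072], 0.61)]
lid_edge [([0.551, 0.159, 0.331], 0.85), ([0.62, -0.119, 0.098], 0.67), ([0.574, 0.101, 0.131], 0.35)]
keeper [([0.551, 0.162, 0.334], 0.84), ([0.572, 0.1, 0.133], 0.19)]
lever [([0.619, -0.113, 0.102], 0.36), ([0.548, 0.16, 0.332], 0.24)]
lever_tip [([0.621, -0.114, 0.102], 0.78)]
loop [([0.63, -0.149, 0.13
[... 1001 characters left out ...]
ge [([0.553, 0.151, 0.284], 0.94)]
keeper [([0.552, 0.152, 0.285], 0.89)]
lever [([0.615, -0.111, 0.101], 0.77)]
lever_tip [([0.618, -0.112, 0.102], 0.85), ([0.554, 0.153, 0.285], 0.52), ([0.307, 0.222, 0.069], 0.34)]
loop [([0.631, -0.149, 0.138], 0.52), ([0.596, -0.37, 0.07], 0.19)]
loop_bar [([0.627, -0.149, 0.131], 0.46)]
lever_pivot [([0.564, 0.124, 0.136], 0.6)]
lid_hinge [([0.564, 0.121, 0.139], 0.76), ([0.305, 0.225, 0.067], 0.57), ([0.615, -0.111, 0.102], 0.38)]
empty_bay [([0.564, 0.115, 0.137], 0.77), ([0.629, -0.149, 0.136], 0.73)]
sauce_pot [([0.348, -0.243, 0.011], 0.79)]
shaker [([0.307, 0.227, 0.064], 0.68)]
spray [([0.663, 0.376, 0.124], 0.73), ([0.553, 0.155, 0.287], 0.64)]
```

View pics/top.png

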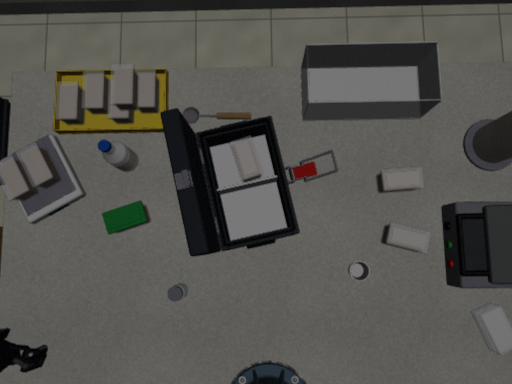

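View pics/side.png

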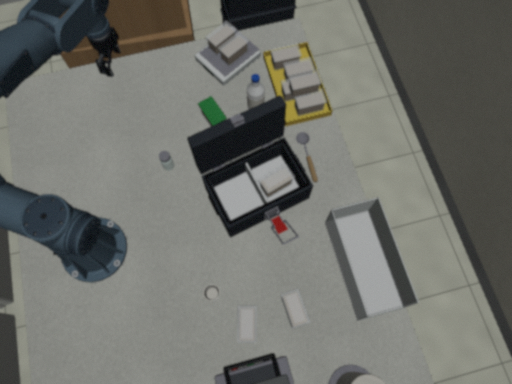

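The top view shows the green meal at about (125,217), the open carrier at (210-295,120-245) with its empty bay at the bottom, and the lever and loop at (305,170). I'll enlarge the crop and read the carrier's corners.

```bash
python3 - <<'E'
import cv2
a=cv2.imread('pics/top.png')[100:265,95:345]
a=cv2.convertScaleAbs(cv2.resize(a,None,fx=3.2,fy=3.2,interpolation=cv2.INTER_CUBIC),alpha=1.7,beta=20)
cv2.imwrite('pics/crop1.png',a)
b=cv2.imread('pics/top.png')[195:240,95:155]
m=((b[:,:,1].astype(int)-b[:,:,2])>30).astype('uint8')
p=cv2.findNonZero(m);r=cv2.minAreaRect(p);print(r)
from look import *
c=camera('top')
for q in cv2.boxPoints(r):
    o,d=ray(c,q[0]+95,q[1]+195);print(o+d*(0.07-o[2])/d[2])
E
```

```text
((29.200000762939453, 22.10000228881836), (21.187259674072266, 40.79338073730469), 71.56504821777344)
[0.51487312 0.43950036 0.07      ]
[0.54801134 0.33620483 0.07      ]
[0.49387718 0.3171634  0.07      ]
[0.46106009 0.41985005 0.07      ]
```

View pics/crop1.png

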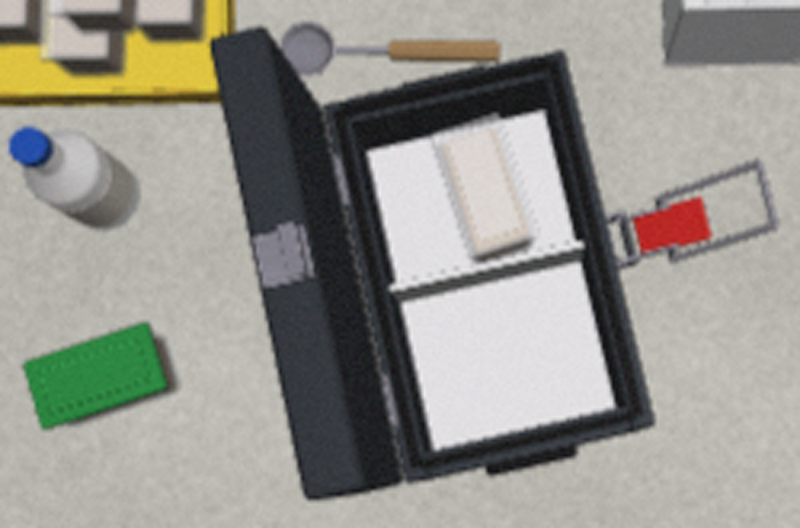

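The crop shows the carrier rim's front corners at (565,55) and (652,420), the back-near corner at (405,480), the green lid at (25-167,322-428), the keeper at (282,253), and the loop's cross bar at (765,195).

```bash
cat > car.py <<'E'
from look import *
from scipy.optimize import least_squares
def up(u,v): return np.array([95+u/3.2,100+v/3.2])
if __name__=='__main__':
    c=camera('top')
    P=[((-.1,-.155,.135),up(565,55)),((-.1,.155,.135),up(652,421)),((.1,.155,.135),up(405,480)),
       ((-.08,-.135,.04),None)]
    P=[p for p in P if p[1] is not None]
    def W(x,p):
        s,k=np.sin(x[2]),np.cos(x[2]);return np.array([x[0]+k*p[0]-s*p[1],x[1]+s*p[0]+k*p[1],p[2]])
    f=lambda x:np.concatenate([px(c,W(x,p))-u for p,u in P])
    r=least_squares(f,[.57,.03,1.82]);print(r.x,np.degrees(r.x[2]),r.fun)
    x=r.x
    for n,p in dict(bay=(0,.069,.04),pivot=(-.118,0,.088),front=(-.1,0,.135),hinge=(.1,0,.135),).items():print(n,W(x,p))
    # carrier coords of spots
    R=lambda w:np.array([[np.cos(x[2]),np.sin(x[2])],[-np.sin(x[2]),np.cos(x[2])]])@(np.array(w[:2])-x[:2])
    for n,w in dict(tip=(.619,-.113),bar=(.630,-.149),keeper=(.551,.157)).items():print(n,R(w))
    o,d=ray(c,*up(765,195));print('bar at z .13',o+d*(.13-o[2])/d[2], R((o+d*(.13-o[2])/d[2])))
    o=get_obs();print(o['q'])
E
python3 car.py
```

```text
[0.58485964 0.04824123 1.77898161] 101.9281381794874 [-0.10816686 -2.25867304  0.81616752  1.33663194 -0.72542535  0.74195485]
bay [0.51734951 0.03397998 0.04      ]
pivot [ 0.60924843 -0.06721087  0.088     ]
front [ 0.60552811 -0.04959953  0.135     ]
hinge [0.56419116 0.14608199 0.135     ]
tip [-1.64815935e-01 -7.70951866e-05]
bar [-0.20231214 -0.00339893]
keeper [0.11340868 0.01064975]
bar at z .13 [ 0.63504289 -0.17448313  0.13      ] [-0.22828732 -0.00306596]
[ 9.64690041e-01  1.80784921e-01  1.60700044e+00  6.32656590e-06
  1.35383325e+00 -2.06313777e-01]
```

```bash
cat > rel.py <<'E'
# usage: rel.py x y z yawY_deg [tilt_deg about tool y] : shift/turn from the current pose
import sys; from look import *
from scipy.spatial.transform import Rotation as Ro
def tool(yawy,tilt=0,roll=0):
    a=np.radians(yawy); y=np.array([np.cos(a),np.sin(a),0]);z=np.array([0,0,-1.]);x=np.cross(y,z)
    return Ro.from_matrix(np.c_[x,y,z])*Ro.from_euler('y',tilt,degrees=True)*Ro.from_euler('x',roll,degrees=True)
def rel(p,R):
    o=get_obs();q=o['eef_rot'];R0=Ro.from_quat([q[1],q[2],q[3],q[0]])
    return R0.inv().apply(np.array(p)-o['eef_pos']),(R0.inv()*R).as_rotvec()
if __name__=='__main__':
    v=[float(a) for a in sys.argv[1:]]
    s,t=rel(v[:3],tool(*v[3:]));print(np.round(s,4),np.round(t,4),np.degrees(np.linalg.norm(t)))
E
python3 rel.py .503 .375 .17 17.7
```

```text
[-0.3174 -0.0338  0.0863] [-0.     -0.      0.8621] 49.393498552728914
```

```bash
python3 -m jog '[-0.317,-0.034,0.086,0,0,0.862,0, -0.317,-0.034,0.086,0,0,0.862,0, -0.317,-0.034,0.086,0,0,0.862,0, -0.317,-0.034,0.086,0,0,0.862,0, -0.317,-0.034,0.086,0,0,0.862,0, -0.317,-0.034,0.086,0,0,0.862,0, -0.317,-0.034,0.086,0,0,0.862,0, -0.317,-0.034,0.086,0,0,0.862,0]'; python3 - <<'E'
from look import *
c=camera('wrist');save(c,'w1');print(spot_in(c,'meal')[:2],np.round(c['extrinsics'],3).tolist(),c['mtx'])
c=camera('top');print(spot_in(c,'meal')[:2])
E
python3 rel.py .503 .375 .066 17.7
```

```text
time_s: 2.8
eef_pos: [0.5014, 0.3761, 0.1707]
eef_rot: [-0.0, 0.589, 0.808, 0.0]
wrist_force: [-1.1, 0.2, 0.3]
opening: 1.0
grasp_force: 0.0
[{'xyz': [0.4961, 0.3842, 0.0663], 'confidence': 0.95}] [[0.952, -0.292, -0.089, 0.478], [0.306, 0.911, 0.278, 0.448], [0.0, -0.292, 0.956, 0.288], [0.0, 0.0, 0.0, 1.0]] [[297.31863964   0.         256.14807081]
 [  0.         297.31863964 194.38683912]
 [  0.           0.           1.        ]]
[{'xyz': [0.5088, 0.3613, 0.0714], 'confidence': 0.64}]
[-0.0015  0.0009  0.1049] [ 0.0007 -0.0002  0.0023] 0.1401242091168492
```

View pics/w1.png

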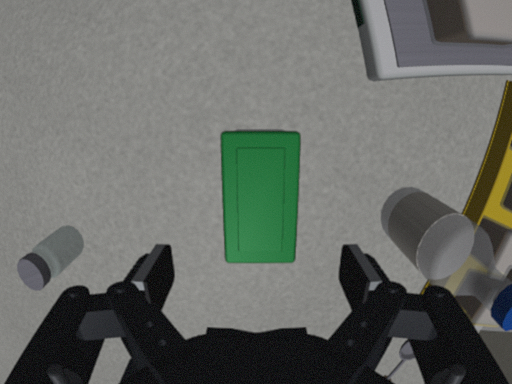

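The fisheye wrist view shows the green lid between the fingers at about (222-300,131-263), nearly aligned. I'll measure its corners.

```bash
cat >> look.py <<'E'
def fray(c,u,v):
    E=np.array(c['extrinsics']);K=np.array(c['mtx']);d=np.array([u-K[0,2],v-K[1,2]]);r=np.hypot(*d);t=r/K[0,0]
    s=np.sin(t)*d/max(r,1e-9);return E[:3,3],E[:3,:3]@[s[0],-s[1],-np.cos(t)]
def onz(o,d,z): return o+d*(z-o[2])/d[2]
E
python3 - <<'E'
from look import *
c=camera('wrist')
P=[onz(*fray(c,u,v),.07) for u,v in [(222,132),(299,132),(296,262),(226,262)]]
for p in P:print(p)
print(np.mean(P,0)); d=P[0]+P[1]-P[2]-P[3];print(np.degrees(np.arctan2(d[1],d[0])),np.linalg.norm(d)/2)
E
```

```text
[0.46035314 0.42291708 0.07      ]
[0.51420893 0.44035292 0.07      ]
[0.54926672 0.33838963 0.07      ]
[0.49292286 0.32048261 0.07      ]
[0.50418791 0.38053556 0.07      ]
108.30743393641376 0.10764748809764237
```

```bash
python3 -m jog '[0.003,0.004,0.05,0,0,-0.006,0, 0.003,0.004,0.085,0,0,-0.006,0, 0.003,0.004,0.105,0,0,-0.006,0, 0.003,0.004,0.105,0,0,-0.006,0, 0.003,0.004,0.105,0,0,-0.006,0.7, 0.003,0.004,0.105,0,0,-0.006,0.7, 0.003,0.004,0.105,0,0,-0.006,0.7, 0.003,0.004,0.105,0,0,-0.006,0.7, 0.003,0.004,0.105,0,0,-0.006,0.7, 0.003,0.004,0.105,0,0,-0.006,0.7]'; python3 -m jog '[0,0,-0.02,0,0,0,0.7, 0,0,-0.06,0,0,0,0.7, 0,0,-0.11,0,0,0,0.7, 0,0,-0.16,0,0,0,0.7, 0,0,-0.18,0,0,0,0.7, 0,0,-0.18,0,0,0,0.7]';python3 rel.py .515 .036 .25 13.5
```

```text
time_s: 4.3
eef_pos: [0.5066, 0.3797, 0.0676]
eef_rot: [0.001, 0.587, 0.809, 0.001]
wrist_force: [-2.2, -0.5, 5.3]
opening: 0.691
grasp_force: 65.2
time_s: 5.05
eef_pos: [0.5061, 0.3793, 0.2469]
eef_rot: [0.001, 0.587, 0.809, 0.001]
wrist_force: [0.4, 0.7, -2.9]
opening: 0.69
grasp_force: 65.7
[-0.3292 -0.0979 -0.0036] [ 0.0032 -0.0006  0.0794] 4.553256283293013
```

```bash
sed -i "s/((-.08,-.135,.04),None)\]/((-.08,.135,.04),up(615,408)),((.08,.135,.04),up(432,452)),((-.08,-.135,.04),up(547,110)),((.08,-.135,.04),up(366,150))]/" car.py; python3 car.py
```

```text
[0.58504524 0.04799541 1.77855671] 101.90379339377269 [ 0.01477485 -2.32031381  0.8915608   1.28279692 -0.65610873  0.65401309
  0.33555624  0.92937873 -0.07684248  0.19857677 -0.58555007 -0.49558963
  0.01808442 -0.46937741]
bay [0.51752906 0.03376285 0.04      ]
pivot [ 0.60938498 -0.06746704  0.088     ]
front [ 0.60567214 -0.04985412  0.135     ]
hinge [0.56441835 0.14584494 0.135     ]
tip [-1.64537071e-01 -1.62137743e-05]
bar [-0.20203186 -0.00335398]
keeper [0.11368296 0.01082885]
bar at z .13 [ 0.63504289 -0.17448313  0.13      ] [-0.22800718 -0.00303204]
[ 4.55814630e-01  3.14239489e-01  1.46838634e+00 -2.63295490e-05
  1.35980737e+00  1.40864078e-01]
```

```bash
python3 -m jog '[0,0,-0.06,0,0,0,0.7, 0,0,-0.12,0,0,0,0.7, 0,0,-0.17,0,0,0,0.7, 0,0,-0.2,0,0,0,0.7, 0,0,-0.22,0,0,0,0.7, -0.05,-0.015,-0.22,0,0,0.08,0.7, -0.1,-0.03,-0.22,0,0,0.08,0.7, -0.16,-0.05,-0.22,0,0,0.08,0.7, -0.22,-0.065,-0.22,0,0,0.08,0.7, -0.28,-0.083,-0.22,0,0,0.08,0.7, -0.31,-0.092,-0.22,0,0,0.08,0.7, -0.329,-0.098,-0.22,0,0,0.08,0.7, -0.329,-0.098,-0.22,0,0,0.08,0.7, -0.329,-0.098,-0.22,0,0,0.08,0.7]'
```

```text
time_s: 6.85
eef_pos: [0.5141, 0.0364, 0.4635]
eef_rot: [-0.001, 0.619, 0.785, -0.001]
wrist_force: [-0.6, 0.4, -2.4]
opening: 0.687
grasp_force: 66.6
```

```bash
python3 -m jog '[-0.003,0.003,0.05,0,0,0.03,0.7, -0.003,0.003,0.11,0,0,0.03,0.7, -0.003,0.003,0.17,0,0,0.03,0.7, -0.003,0.003,0.23,0,0,0.03,0.7, -0.003,0.003,0.28,0,0,0.03,0.7, -0.003,0.003,0.31,0,0,0.03,0.7, -0.003,0.003,0.33,0,0,0.03,0.7, -0.003,0.003,0.342,0,0,0.03,0.7, -0.003,0.003,0.346,0,0,0.03,0.7, -0.003,0.003,0.346,0,0,0.03,0.7]'
```

```text
time_s: 8.1
eef_pos: [0.5182, 0.0339, 0.1197]
eef_rot: [0.0, 0.631, 0.776, 0.0]
wrist_force: [1.6, -0.8, -2.5]
opening: 0.686
grasp_force: 66.6
```

```bash
python3 -m jog '[0,0,0.005,0,0,0,0.7, 0,0,0.009,0,0,0,0.7, 0,0,0.012,0,0,0,0.7, 0,0,0.012,0,0,0,0.7, 0,0,0.012,0,0,0,0.7]'
```

```text
time_s: 8.72
eef_pos: [0.518, 0.0335, 0.1078]
eef_rot: [0.0, 0.631, 0.776, 0.0]
wrist_force: [-2.9, -1.0, 4.2]
opening: 0.693
grasp_force: 67.3
```

```bash
python3 -m jog '[0,0,0,0,0,0,0.15, 0,0,0,0,0,0,0.15, 0,0,0,0,0,0,0.15, 0,0,0,0,0,0,0.15, 0,0,-0.02,0,0,0,0.15, 0,0,-0.05,0,0,0,0.15, 0,0,-0.09,0,0,0,0.15, 0,0,-0.15,0,0,0,0.5, 0,0,-0.21,0,0,0,1, 0,0,-0.27,0,0,0,1, 0,0,-0.33,0,0,0,1, 0,0,-0.35,0,0,0,1, 0,0,-0.35,0,0,0,1]'
python3 - <<'E'
from look import *
c=camera('wrist');save(c,'w2')
for n in ['meal','keeper','lid_edge']: print(n,[(np.round(x['xyz'],3),round(x['confidence'],2)) for x in spot_in(c,n)[:2]])
c=camera('side')
for n in ['keeper','loop_bar','lever_tip']: print(n,[(np.round(x['xyz'],3),round(x['confidence'],2)) for x in spot_in(c,n)[:2]])
E
python3 rel.py .521 .254 .45 11.9;python3 rel.py .521 .254 .31 11.9
```

```text
time_s: 10.35
eef_pos: [0.5183, 0.0336, 0.4591]
eef_rot: [0.002, 0.631, 0.776, 0.001]
wrist_force: [0.2, -0.3, -0.9]
opening: -0.001
grasp_force: 0.0
meal [(array([0.509, 0.036, 0.108]), 0.73), (array([0.565, 0.129, 0.14 ]), 0.43)]
keeper [(array([0.535, 0.158, 0.335]), 0.78), (array([0.567, 0.134, 0.142]), 0.44)]
lid_edge [(array([0.539, 0.163, 0.337]), 0.91)]
keeper [(array([0.599, 0.161, 0.263]), 0.57)]
loop_bar [(array([ 0.631, -0.147,  0.132]), 0.55)]
lever_tip [(array([ 0.619, -0.116,  0.105]), 0.8)]
[0.215  0.0481 0.0063] [-0.0016 -0.0007 -0.0028] 0.18773283262388568
[0.2149 0.0484 0.1463] [-0.0016 -0.0007 -0.0028] 0.18773283262388568
```

View pics/w2.png

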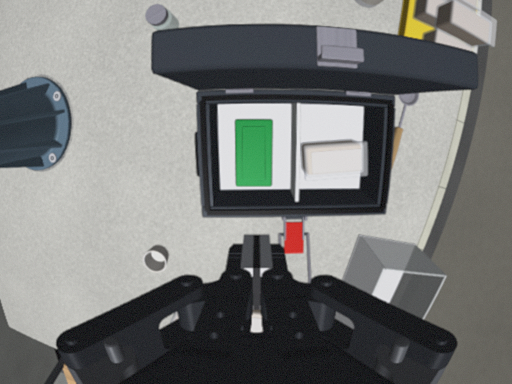

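The meal stands upright in the empty bay (green at 235-272,120-187) and the lid is roughly upright, its keeper at (338,45). Next I push the lid from behind.

```bash
python3 -m jog '[0.06,0.013,0,0,0,0,1, 0.12,0.027,0,0,0,0,1, 0.18,0.04,0,0,0,0,1, 0.215,0.048,0,0,0,0,1, 0.215,0.048,0.02,0,0,0,1, 0.215,0.048,0.07,0,0,0,1, 0.215,0.048,0.12,0,0,0,1, 0.215,0.048,0.145,0,0,0,1, 0.215,0.048,0.145,0,0,0,1]'
```

```text
time_s: 11.88
eef_pos: [0.5197, 0.2536, 0.3095]
eef_rot: [-0.002, 0.631, 0.776, -0.002]
wrist_force: [0.3, 0.1, 0.1]
opening: 0.002
grasp_force: 0.0
```

```bash
python3 -m jog '[-0.02,0,0,0,0,0,1, -0.035,0,0,0,0,0,1, -0.05,0,0,0,0,0,1, -0.065,0,0,0,0,0,1, -0.08,0,0,0,0,0,1, -0.095,0,0,0,0,0,1]'; python3 -m jog '[-0.015,0,0,0,0,0,1, -0.03,0,0,0,0,0,1, -0.045,0,0,0,0,0,1, -0.05,0,0,0,0,0,1]'
```

```text
time_s: 12.62
eef_pos: [0.5408, 0.1605, 0.3131]
eef_rot: [0.0, 0.631, 0.776, 0.001]
wrist_force: [-0.3, 3.0, 4.9]
opening: 0.001
grasp_force: 2.5
time_s: 13.12
eef_pos: [0.5505, 0.1102, 0.3115]
eef_rot: [-0.0, 0.632, 0.775, -0.001]
wrist_force: [0.2, -0.5, -1.0]
opening: 0.003
grasp_force: 0.1
```

```bash
python3 -m jog '[0.03,0,-0.06,0,0,0,1, 0.03,0,-0.12,0,0,0,1, 0.03,0,-0.15,0,0,0,1, 0.03,0,-0.15,0,0,0,1]'
cat > bar.py <<'E'
from look import *
x=np.array([.58505,.048,1.77856]);
C=np.array([[np.cos(x[2]),-np.sin(x[2]),0],[np.sin(x[2]),np.cos(x[2]),0],[0,0,1]])
T=np.array([x[0],x[1],0])
toW=lambda p:C@np.array(p)+T
toC=lambda w:C.T@(np.array(w)-T)
def bar(L,l): 
    p=np.array([-.118,.088])+.032*np.array([-np.sin(L),-np.cos(L)]); a=l-L
    return p+.094*np.array([-np.sin(a),np.cos(a)])
tip=lambda L,r=.067:np.array([-.118,.088])+r*np.array([-np.sin(L),-np.cos(L)])
if __name__=='__main__':
    c=camera('top')
    from car import up
    for L in np.arange(1.75,2.16,.1):
        b=bar(L,2.75);t=tip(L)
        print(round(L,2),b,(px(c,toW((b[0],0,b[1])))-[95,100])*3.2,t,(px(c,toW((t[0],0,t[1])))-[95,100])*3.2)
E
python3 bar.py
```

```text
time_s: 13.62
eef_pos: [0.5452, 0.141, 0.4656]
eef_rot: [0.002, 0.631, 0.776, 0.002]
wrist_force: [-0.6, 0.6, -1.2]
opening: -0.0
grasp_force: 0.0
1.75 [-0.22858582  0.14449229] [769.86482525 194.75146783] [-0.18392706  0.09994249] [706.90381685 217.91371672]
1.85 [-0.22239354  0.15525022] [764.5441391  193.65727025] [-0.18240544  0.10646455] [706.124282   216.81601418]
1.95 [-0.21515818  0.16533622] [757.64071368 193.01829979] [-0.1802403   0.11280212] [704.52842463 215.92316894]
2.05 [-0.20695206  0.17464949] [749.19200503 192.85586315] [-0.17745328  0.11889187] [702.11888379 215.24830917]
2.15 [-0.19785715  0.18309699] [739.26105219 193.18516836] [-0.17407222  0.12467296] [698.90791134 214.80246096]
```

```bash
cat > way.py <<'E'
# way.py tilt  x,z x,z ... : TCP waypoints in carrier xz (y=Y0) -> shifts from current pose
import sys; from bar import *; from rel import tool,rel
t=float(sys.argv[1]);Y0=float(sys.argv[2])
for a in sys.argv[3:]:
    X,Z=map(float,a.split(','));s,r=rel(toW((X,Y0,Z)),tool(11.9,t));print(a,np.round(s,4),np.round(r,3))
E
python3 way.py 35 0 -.30,.30 -.278,.131
python3 - <<'E'
from look import *
c=camera('side')
for n in ['keeper','lid_edge','loop_bar','lever_tip']: print(n,[(np.round(x['xyz'],3),round(x['confidence'],2)) for x in spot_in(c,n)[:2]])
E
```

```text
-.30,.30 [-0.3991  0.0213  0.1635] [ 0.002  0.612 -0.002]
-.278,.131 [-0.3769  0.0209  0.3324] [ 0.002  0.612 -0.002]
keeper [(array([0.586, 0.046, 0.134]), 0.69), (array([0.568, 0.076, 0.31 ]), 0.58)]
lid_edge [(array([0.568, 0.072, 0.308]), 0.56), (array([ 0.438, -0.377,  0.07 ]), 0.4)]
loop_bar []
lever_tip [(array([ 0.616, -0.115,  0.103]), 0.77), (array([0.568, 0.071, 0.308]), 0.34)]
```

```bash
python3 -m jog '[-0.06,0.005,0,0,0.1,0,1, -0.12,0.01,0,0,0.2,0,1, -0.18,0.015,0,0,0.3,0,1, -0.24,0.02,0,0,0.4,0,1, -0.3,0.021,0.03,0,0.5,0,1, -0.35,0.021,0.08,0,0.6,0,1, -0.399,0.021,0.12,0,0.612,0,1, -0.399,0.021,0.163,0,0.612,0,1, -0.399,0.021,0.163,0,0.612,0,1, -0.399,0.021,0.163,0,0.612,0,1, -0.399,0.021,0.163,0,0.612,0,1, -0.399,0.021,0.163,0,0.612,0,1]'
python3 - <<'E'
from look import *
c=camera('top');save(c,'t2');d=camera('wrist')
a=cv2.imread('pics/t2.png')[80:265,165:345];a=cv2.convertScaleAbs(cv2.resize(a,None,fx=3,fy=3,interpolation=cv2.INTER_CUBIC),alpha=1.7,beta=20)[:480]
b=cv2.cvtColor(d['frame'],cv2.COLOR_RGB2BGR)
cv2.imwrite('pics/w3.png',b)
E
python3 way.py 35 0 -.278,.131
```

```text
time_s: 15.42
eef_pos: [0.6469, -0.2445, 0.3021]
eef_rot: [-0.232, 0.601, 0.741, 0.19]
wrist_force: [-0.3, 0.4, 0.5]
opening: -0.001
grasp_force: 0.0
-.278,.131 [-8.010e-02 -1.000e-04  1.514e-01] [ 0.002  0.001 -0.001]
```

View pics/w3.png

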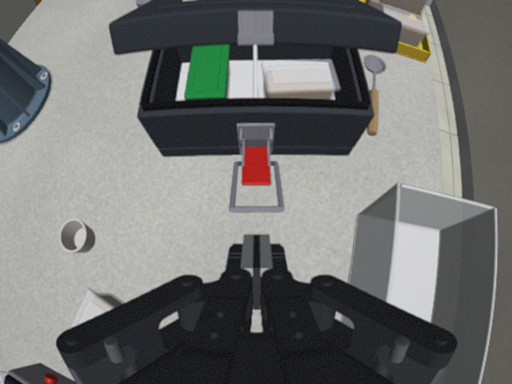

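The view shows the lid still sinking; the red lever (257,165), the loop's bar (257,208) and my fingers (257,240) are laterally aligned.

```bash
python3 - <<'E'
from bar import *
c=camera('wrist')
for n,u,v in [('bar',257,208),('leverend',257,186),('barL',232,208),('barR',283,208)]:
    o,d=fray(c,u,v);o=toC(o);d=C.T@d
    for L in (1.7,1.75,1.8,1.85,1.9,1.95):
        b=bar(L,2.75) if n!='leverend' else tip(L)
        w=o+d*(b[1]-o[2])/d[2];print(n,L,w.round(4),(w[0]-b[0]).round(4))
E
```

```text
bar 1.7 [-0.2215 -0.0011  0.1389] 0.0098
bar 1.75 [-0.223  -0.0011  0.1445] 0.0056
bar 1.8 [-0.2245 -0.001   0.1499] 0.0011
bar 1.85 [-0.226  -0.001   0.1553] -0.0036
bar 1.9 [-0.2274 -0.001   0.1604] -0.0085
bar 1.95 [-0.2288 -0.0009  0.1653] -0.0136
leverend 1.7 [-0.182  -0.0014  0.0966] 0.0024
leverend 1.75 [-0.1832 -0.0014  0.0999] 0.0007
leverend 1.8 [-0.1843 -0.0014  0.1032] -0.0011
leverend 1.85 [-0.1855 -0.0013  0.1065] -0.0031
leverend 1.9 [-0.1866 -0.0013  0.1097] -0.0052
leverend 1.95 [-0.1878 -0.0013  0.1128] -0.0075
barL 1.7 [-0.2215  0.0252  0.1389] 0.0098
barL 1.75 [-0.223   0.0247  0.1445] 0.0056
barL 1.8 [-0.2245  0.0243  0.1499] 0.0011
barL 1.85 [-0.226   0.0238  0.1553] -0.0036
barL 1.9 [-0.2274  0.0234  0.1604] -0.0085
barL 1.95 [-0.2287  0.023   0.1653] -0.0136
barR 1.7 [-0.2216 -0.0284  0.1389] 0.0097
barR 1.75 [-0.2231 -0.0279  0.1445] 0.0055
barR 1.8 [-0.2246 -0.0274  0.1499] 0.001
barR 1.85 [-0.2261 -0.0269  0.1553] -0.0037
barR 1.9 [-0.2275 -0.0264  0.1604] -0.0086
barR 1.95 [-0.2288 -0.0259  0.1653] -0.0137
```

```bash
python3 -m jog '[-0.03,0,0.05,0,0,0,1, -0.06,0,0.1,0,0,0,1, -0.08,0,0.14,0,0,0,1, -0.08,0,0.151,0,0,0,1, -0.08,0,0.151,0,0,0,1, -0.08,0,0.151,0,0,0,1, -0.08,0,0.151,0,0,0,1, -0.08,0,0.151,0,0,0,1, -0.08,0,0.151,0,0,0,1, -0.08,0,0.151,0,0,0,1, -0.08,0,0.151,0,0,0,1, -0.08,0,0.151,0,0,0,1]'
python3 - <<'E'
from bar import *; from rel import *
t=np.radians(35);n=np.array([np.cos(t),np.sin(t)]);f=np.array([np.sin(t),-np.cos(t)])
for a in [.95,.7,.5,.3,.1,-.05,-.2,-.32]:
    b=bar(1.8,1.8+a);p=b-.014*n-.015*f
    s,r=rel(toW((p[0],0,p[1])),tool(11.9,35));print(a,p.round(4),s.round(4),r.round(3))
c=camera('top')
for k in ['keeper','lid_edge']: print(k,[(np.round(x['xyz'],3),round(x['confidence'],2)) for x in spot_in(c,k)[:2]])
E
```

```text
time_s: 17.08
eef_pos: [0.6419, -0.2242, 0.1297]
eef_rot: [-0.234, 0.602, 0.74, 0.19]
wrist_force: [-0.2, -0.2, 0.1]
opening: 0.001
grasp_force: 0.0
0.95 [-0.2457  0.1542] [ 0.0406  0.0004 -0.0015] [ 0.001 -0.001 -0.002]
0.7 [-0.2298  0.1714] [ 0.0635  0.0004 -0.0064] [ 0.001 -0.001 -0.002]
0.5 [-0.2143  0.182 ] [ 0.0822  0.0003 -0.0062] [ 0.001 -0.001 -0.002]
0.3 [-0.197   0.1893] [ 0.1006  0.0003 -0.0023] [ 0.001 -0.001 -0.002]
0.1 [-0.1786  0.1931] [0.1178 0.0002 0.0053] [ 0.001 -0.001 -0.002]
-0.05 [-0.1645  0.1934] [0.1295 0.0002 0.0131] [ 0.001 -0.001 -0.002]
-0.2 [-0.1506  0.1917] [0.1399 0.0002 0.0225] [ 0.001 -0.001 -0.002]
-0.32 [-0.1397  0.1888] [1.472e-01 1.000e-04 3.120e-02] [ 0.001 -0.001 -0.002]
keeper [(array([0.593, 0.057, 0.182]), 0.82)]
lid_edge [(array([0.59 , 0.053, 0.18 ]), 0.63)]
```

```bash
python3 -m jog '[0.02,0,0,0,0,0,1, 0.035,0,-0.001,0,0,0,1, 0.05,0,-0.004,0,0,0,1, 0.064,0,-0.006,0,0,0,1, 0.073,0,-0.006,0,0,0,1, 0.082,0,-0.006,0,0,0,1, 0.091,0,-0.004,0,0,0,1, 0.1,0,-0.002,0,0,0,1, 0.109,0,0.001,0,0,0,1, 0.118,0,0.005,0,0,0,1, 0.118,0,0.005,0,0,0,1]'
python3 - <<'E'
from look import *
c=camera('wrist');save(c,'w4')
E
```

```text
time_s: 18.6
eef_pos: [0.6215, -0.1259, 0.1936]
eef_rot: [-0.234, 0.601, 0.74, 0.19]
wrist_force: [-0.7, -0.6, 0.6]
opening: -0.0
grasp_force: 0.0
```

View pics/w4.png

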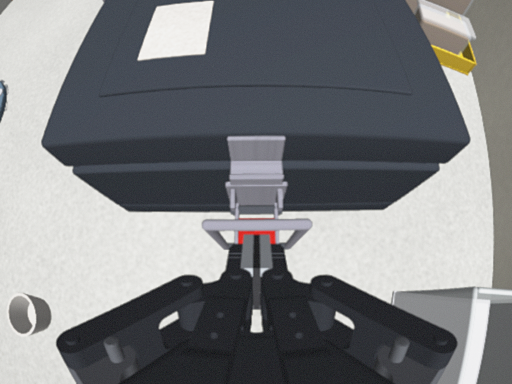

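The lid is shut, and the bar at (257,226) has been lifted in front of the fingertips with the lever still up. I keep tipping it inward.

```bash
python3 -m jog '[0.006,0,0.004,0,0,0,1, 0.012,0,0.008,0,0,0,1, 0.017,0,0.012,0,0,0,1, 0.022,0,0.017,0,0,0,1, 0.026,0,0.021,0,0,0,1, 0.029,0,0.025,0,0,0,1, 0.029,0,0.025,0,0,0,1, 0.029,0,0.025,0,0,0,1]'
python3 -m jog '[-0.02,0,-0.01,0,0,0,1, -0.05,0,-0.03,0,0,0,1, -0.06,0,-0.06,0,0,0,1, -0.06,0,-0.06,0,0,0,1]'
python3 - <<'E'
from look import *
c=camera('wrist');save(c,'w5')
E
```

```text
time_s: 19.65
eef_pos: [0.614, -0.0897, 0.1896]
eef_rot: [-0.234, 0.602, 0.74, 0.19]
wrist_force: [0.4, 0.0, 0.6]
opening: 0.004
grasp_force: 0.0
time_s: 20.15
eef_pos: [0.6318, -0.1753, 0.2052]
eef_rot: [-0.232, 0.603, 0.739, 0.19]
wrist_force: [0.1, -0.1, 0.2]
opening: -0.0
grasp_force: 0.0
```

View pics/w5.png

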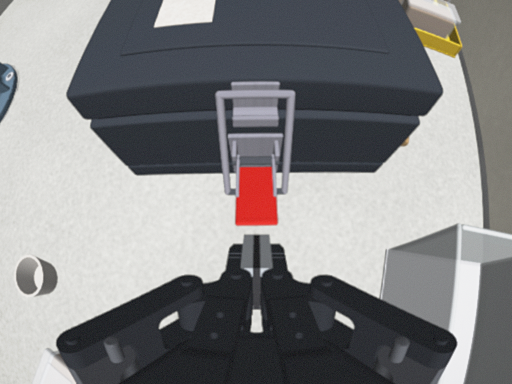

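The loop now leans on the lid edge above the keeper (bar at (255,93)) and the lever is clear at (256,195). Next come the waypoints for pressing it.

```bash
cat > press.py <<'E'
from bar import *; from rel import *
import sys
T0=float(sys.argv[1]); over=float(sys.argv[2]); Ls=map(float,sys.argv[3:])
t=np.radians(T0);n=np.array([np.cos(t),np.sin(t)]);f=np.array([np.sin(t),-np.cos(t)])
for L in Ls:
    nl=np.array([-np.cos(L),np.sin(L)])
    p=tip(L,.053)+nl*(.0025+.011*abs(n@nl)-over)-.025*f
    s,r=rel(toW((p[0],0,p[1])),tool(11.9,T0));print(L,p.round(4),s.round(4),r.round(3))
E
echo pre; python3 press.py 35 -.03 1.8; python3 press.py 35 .002 1.8 1.6 1.4 1.2 1.0 .8
```

```text
pre
1.8 [-0.1747  0.1601] [0.0169 0.0002 0.0657] [ 0.004  0.    -0.003]
1.8 [-0.182  0.129] [-0.0069  0.0002  0.0871] [ 0.004  0.    -0.003]
1.6 [-0.1851  0.1171] [-0.0163  0.0002  0.095 ] [ 0.004  0.    -0.003]
1.4 [-0.1854  0.1046] [-0.0237  0.0002  0.1051] [ 0.004  0.    -0.003]
1.2 [-0.1829  0.0922] [-2.870e-02  1.000e-04  1.167e-01] [ 0.004  0.    -0.003]
1.0 [-0.1774  0.0806] [-3.090e-02  1.000e-04  1.293e-01] [ 0.004  0.    -0.003]
0.8 [-0.1719  0.0732] [-3.070e-02  1.000e-04  1.386e-01] [ 0.004  0.    -0.003]
```

```bash
python3 -m jog '[0.01,0,0.03,0,0,0,1, 0.017,0,0.066,0,0,0,1, 0.005,0,0.077,0,0,0,1, -0.007,0,0.087,0,0,0,1, -0.012,0,0.091,0,0,0,1, -0.016,0,0.095,0,0,0,1, -0.02,0,0.1,0,0,0,1, -0.024,0,0.105,0,0,0,1, -0.027,0,0.111,0,0,0,1, -0.029,0,0.117,0,0,0,1, -0.029,0,0.117,0,0,0,1]'
python3 - <<'E'
from look import *
c=camera('wrist');save(c,'w6')
E
```

```text
time_s: 21.58
eef_pos: [0.6219, -0.1286, 0.0912]
eef_rot: [-0.234, 0.602, 0.74, 0.19]
wrist_force: [0.1, -0.0, 0.0]
opening: -0.001
grasp_force: 0.0
```

View pics/w6.png

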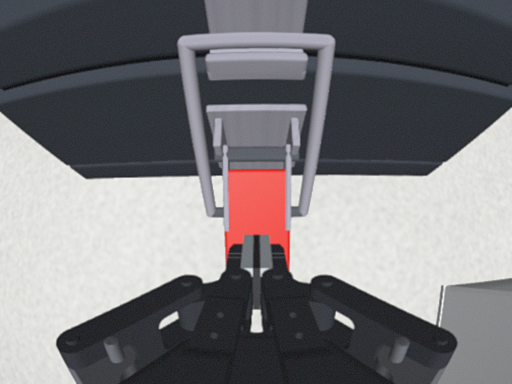

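```bash
python3 press.py 35 .003 1.2 1.0 .8 .6 .4 .2 .1; python3 press.py 35 .006 0 
```

```text
1.2 [-0.1825  0.0912] [-0.0017  0.0004 -0.001 ] [ 0.001 -0.001 -0.002]
1.0 [-0.1769  0.0798] [-0.0037  0.0004  0.0116] [ 0.001 -0.001 -0.002]
0.8 [-0.1712  0.0725] [-0.0032  0.0004  0.0209] [ 0.001 -0.001 -0.002]
0.6 [-0.1651  0.0666] [-0.0015  0.0004  0.0292] [ 0.001 -0.001 -0.002]
0.4 [-0.1579  0.0617] [0.0015 0.0003 0.0373] [ 0.001 -0.001 -0.002]
0.2 [-0.1498  0.0579] [0.006  0.0003 0.0451] [ 0.001 -0.001 -0.002]
0.1 [-0.1454  0.0565] [0.0087 0.0003 0.0487] [ 0.001 -0.001 -0.002]
0.0 [-0.1379  0.0555] [0.0143 0.0003 0.0539] [ 0.001 -0.001 -0.002]
```

The lever is pressed part way and the bar at (257,42) sits behind the keeper's lip at (256,66). I carry on down.

```bash
python3 -m jog '[-0.003,0,0.006,0,0,0,1, -0.004,0,0.012,0,0,0,1, -0.004,0,0.017,0,0,0,1, -0.003,0,0.021,0,0,0,1, -0.002,0,0.025,0,0,0,1, -0.001,0,0.029,0,0,0,1, -0.001,0,0.029,0,0,0,1]'
python3 -m jog '[0.001,0,0.004,0,0,0,1, 0.003,0,0.008,0,0,0,1, 0.005,0,0.012,0,0,0,1, 0.007,0,0.016,0,0,0,1, 0.01,0,0.02,0,0,0,1, 0.013,0,0.023,0,0,0,1, 0.016,0,0.025,0,0,0,1, 0.016,0,0.025,0,0,0,1]'
python3 - <<'E'
from look import *
c=camera('wrist');save(c,'w7')
E
python3 press.py 35 .006 0.1 0
```

```text
time_s: 22.5
eef_pos: [0.6186, -0.113, 0.067]
eef_rot: [-0.234, 0.602, 0.74, 0.19]
wrist_force: [0.8, -2.0, -0.1]
opening: -0.0
grasp_force: 0.8
time_s: 23.5
eef_pos: [0.6141, -0.0902, 0.0563]
eef_rot: [-0.23, 0.603, 0.74, 0.188]
wrist_force: [-0.4, -15.6, 1.1]
opening: 0.003
grasp_force: 7.2
0.1 [-0.1424  0.0562] [-0.0011  0.0001 -0.0006] [ 0.003  0.006 -0.003]
0.0 [-0.1379  0.0555] [0.0023 0.0001 0.0026] [ 0.003  0.006 -0.003]
```

View pics/w7.png

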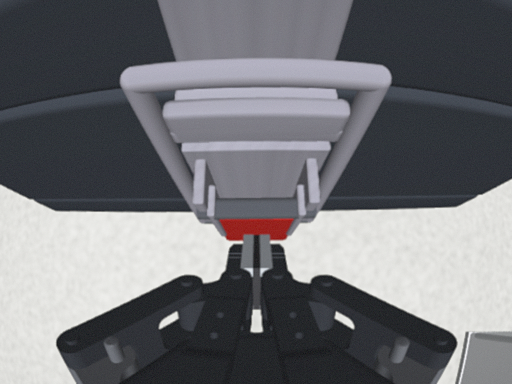

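The bar lies in the keeper (257,75) and the lever is almost home; a last firm push follows.

```bash
python3 -m jog '[0.002,0,0.0015,0,0,0,1, 0.004,0,0.003,0,0,0,1, 0.006,0,0.0045,0,0,0,1, 0.006,0,0.0045,0,0,0,1]'
```

```text
time_s: 24.05
eef_pos: [0.614, -0.0894, 0.0566]
eef_rot: [-0.225, 0.605, 0.741, 0.186]
wrist_force: [-1.6, -35.7, 2.4]
opening: 0.0
grasp_force: 17.1
```

```bash
python3 -m jog '[-0.01,0,-0.01,0,0,0,1, -0.03,0,-0.03,0,0,0,1, -0.06,0,-0.07,0,0,0,1, -0.08,0,-0.12,0,0,0,1, -0.08,0,-0.12,0,0,0,1, -0.08,0,-0.12,0,0,0,1]'
python3 - <<'E'
from bar import *
c=camera('wrist');save(c,'w8')
def f(p):
    E=np.array(c['extrinsics']);K=np.array(c['mtx']);q=E[:3,:3].T@(toW(p)-E[:3,3]);v=np.array([q[0],-q[1]]);t=np.arctan2(np.hypot(*v),-q[2])
    return K[:2,2]+v/np.hypot(*v)*t*K[0,0]
for L in (0,.2,.4): t=tip(L);print(L,'tip',f((t[0],0,t[1])))
for z in (.149,.157):print('bar',f((-.109,0,z)))
E
```

```text
time_s: 24.8
eef_pos: [0.6385, -0.2095, 0.1073]
eef_rot: [-0.235, 0.602, 0.739, 0.19]
wrist_force: [0.1, 0.3, -1.6]
opening: -0.0
grasp_force: 0.0
0 tip [256.80740587 113.52653775]
0.2 tip [256.86250696 125.22965282]
0.4 tip [256.92157493 135.63086274]
bar [256.89970968 -15.80818015]
bar [256.90824641 -26.94246281]
```

View pics/w8.png

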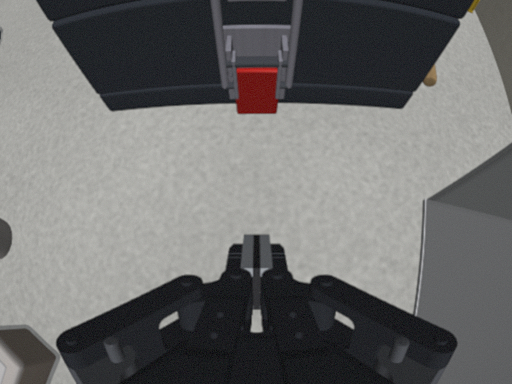

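The lever end is at pixel row 113, which matches the predicted home position of 113.5. The bar was seen in the keeper and nothing is touching, so I hand in.

```bash
python3 -c "from bench import hand_in;print(hand_in())"
```

```text
the job is handed in; nothing more can be done
None
```

I handed the job in at about 25 s: the meal stands in the empty bay, the lid is shut, the loop is hooked in the keeper and the lever is home; `hand_in()` returned no verdict.

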